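# Re-hang the paint case lid on its loose hinge pin

## Robot

A 6-joint arm with a two-finger parallel gripper is mounted at the origin on the work surface. World frame = base frame: x ahead of the robot, y to its left, z up, the work surface at z = 0. Lengths are in m, angles in rad, forces in N, time in s.
With the tool pointing down it reaches from about 0.35 to 0.775 m from the base axis. Payload 5.5 kg.
Tool frame: the origin (TCP) lies at the very end of the fingers, on their centre line; the grasp point (between the pads) lies 19 mm behind it; z points along the fingers, y is the line along which they close (so a half turn about z gives the same grasp; the last joint's range is limited). The gripper opens to 85 mm and grips with 20 to 120 N. Pads are 22 mm wide; open, the fingers measure 114 mm over their backs; the gripper's body (76 mm by 85 mm) begins 54 mm behind the grasp point. The pads swing forward as they close: fully open they stand 13 mm farther back than shut.
Start: joints at [-1.394, 0.313, 0.046, 1.304, 0, 1.431], TCP at [0.179, -0.546, 0.231] pointing down, gripper open.
Joint ranges: [-2.76, 2.76], [-0.86, 1.69], [-1.03, 1.26], [-2.2, 2.34], [-1.47, 1.5], [-3.14, 3.14]. Speed limits (rad/s): [2.57, 2.57, 3.14, 3.14, 3.14, 3.14].

## Interface

Orientations are given as a unit quaternion [w, x, y, z].
In Python, from workcell import env, read_camera, get_calibration gives the robot as it stands.
- The arm moves only by the tool jog_arm, never from a script. Its argument "motion" is one flat list of numbers, 7 for each row, row after row: the shift along the tool's x, y, z as a fraction of full scale, then the turn, a rotation vector about the tool's x, y, z as a fraction of full scale, then the opening, from 0 (shut) to 1 (fully open). In form: [x, y, z, wx, wy, wz, grip, x, y, z, wx, wy, wz, grip, ...]. A call has 1 to 12 rows; each row is the pose to reach, as a shift and turn from the pose commanded when the call began, along the tool's axes at that moment; what a row does not reach only later rows make up. Full scale, the value 1, is 0.2 m for a shift and 90 degrees for a turn. A row lasts 1/8 s, in which the tool goes at most 62.5 mm and 10.7 degrees, less where a joint would pass 70% of its speed; a pose out of reach is approached as far as the arm can. A call with a number of a shift or a turn outside -1 to 1 is refused whole. A call with a gripper value outside its range is refused whole. The fingers move at their own pace and stop on an object; "newtons" is the grip in N (left out, the last holds). Time passes only in rows, so rows that repeat a pose let the fingers close. It gives the time, the measured TCP pose, the force, the opening and the grip force at its end, in the units of the state.
- env.get_state(): the state, without advancing time (a new reading comes with each control period).
- read_camera(name): name is "side" or "top" or "wrist"; returns the picture (420x560x3 uint8, red, green, blue); there is no depth.
- get_calibration(name): a dict with "fx", "fy", "cx", "cy" (pixels), "world_from_camera" (4x4, takes a point from camera to world coordinates). Camera axes: x right, y down, z forward; pixel columns grow to the right and rows downward; lengths in m; the calibration is good to about 2 mm. A picture is of the moment at which its call begins: read the wrist's pose just before it. get_calibration takes no time and is no camera call; for the wrist camera it gives the pose at the moment of the call.
- env.hand_in(): hands the job in; it is judged then, once.
The state is a dict: "clock": time; "joint_pos": joint angles; "qvel": joint speeds; "tau": joint torques, N m; "tcp_pos": TCP position; "orientation": TCP orientation; "wrist_force": force on the tool from outside, world axes, zero at the start; "ft_torque": the same for the moment, N m; "finger_gap": finger opening in m; "grip_force": force on a finger pad.
Only numpy, scipy, OpenCV 4.12 (cv2) and the standard library are available. Lean on these libraries where they do the work, as an engineer would, in place of code of your own. Each camera call takes 0.05 s, during which the arm holds its last target. There are 200 camera calls.

## Task

Put the loose wooden lid back on the paint case so that it lies flat with its hinge knuckles between the case's, then slide the long hinge pin in from the case's right-hand end (as the robot sees it) through all five knuckles until its collar is up against the first one. Last, swing the slotted steel hasp over so that its slot drops over the bolt on the lid and it lies flat; leave the pin and lid in place and do not push about the bottles and tape.

Things in the scene. Friction and masses are not known exactly. Their poses are not given: they have to be found in the camera images.
- case: open wooden paint case fixed to the table, 130 (its x) by 160 (y) by 70 mm tall, with a hinge on its far rim and a hasp on its near side; origin at the centre of its underside, +x towards the hinge side (away from the robot), +y to the robot's left, z up
- hinge_mid (a point): middle of the case's hinge axis, which runs along the case's y: x = 78, y = 0, z = 70 mm (rim level) in the case's frame. Three steel knuckles (tubes, 20 mm outside, 12 mm bore, 28 mm long) are fixed to the case at y = -64, 0, 64; the lid's two go between them, with 4 mm play at each end
- bore_mouth (a point): centre of the right-hand (-y) open end of the hinge bore, in the outer face of the first case knuckle: x = 78, y = -78, z = 70 mm in the case's frame; axes as the case
- lid: loose wooden lid, about 0.3 kg, plate 137 by 160 by 10 mm, hinge knuckles at its +x edge and a 10 mm deep lip below its -x edge on which it stands, underside 10 mm off the table. Origin on its underside: it is on when this lies at x = 0, y = 0, z = 70 mm in the case's frame with axes alike (about 3 mm play each way along x; the lip goes outside the case's near wall)
- lid_axis (a point): middle of the lid's hinge axis, x = 78, y = 0, z = 0 in the lid's frame; the lid's two steel knuckles (20 mm outside, 12 mm bore, 28 mm long) are centred 32 mm either side of it along the lid's y
- lid_grip (a point): centre of the lid's bar handle: bar along the lid's x, 68 mm long, 14 mm thick (y) and 14 mm high, 17 mm of air under it; at x = 16, y = 0, z = 34 mm in the lid's frame
- lid_bolt (a point): top of the small upright steel bolt on the lid, 8 mm thick, 12 mm high, at x = -54, y = 0, z = 22 mm in the lid's frame
- pin: loose hinge pin, about 60 g, centre of mass 15 mm up the rod: metal rod 8 mm thick, 165 mm long, last 12 mm tapered to 3 mm; collar 20 mm wide, 4 mm thick; round wooden handle 18 mm thick, 70 mm long. Origin on the axis at the collar's rod-side face; rod to +y, collar and handle to -y. On the rest its axis is 45 mm above the table. Home, its origin is at the bore mouth, its +y along the case's
- pin_grip (a point): middle of the pin's round handle, 39 mm behind (-y of) the pin's origin
- pin_tip (a point): tapered tip of the rod, 165 mm along +y from the pin's origin
- rest: fixed wooden rest that holds the pin in two open notches under the rod only (the handle overhangs): 40 mm wide (x), 130 mm long (from y = 5 to 135), notch cheeks up to 49 mm; origin on the table below the pin's origin as it starts, y along the rod
- hasp (a joint): angle (rad) of the slotted steel hasp about its pivot: 0 lies flat on the lid towards the hinge, 1.57 stands upright, 1.9 is the stop, leaning out towards the robot. Starts leaning out a little past upright. Slightly stiff: stays where left near upright, falls slowly by its own weight once below about 1.2
- hasp_pivot (a point): middle of the hasp's pivot bolt, which lies along the case's y, at x = -82, y = 0, z = 82.5 mm in the case's frame, between two steel ears at y = +-22 mm that reach out to x = -88 and up to 89 mm
- hasp_tip (a point): middle of the hasp's free edge, 58 mm from the pivot; the hasp is a plate 36 mm wide and 5 mm thick with a slot 20 mm wide from 18 to 38 mm from the pivot
- bottle_a: bystander: blue dropper bottle, 44 mm wide, 115 mm high, origin under its centre
- bottle_b: bystander: white dropper bottle, 52 mm wide, 105 mm high, origin under its centre
- tape: bystander: roll of tape lying flat, 90 mm wide, 24 mm high, origin under its centre
Not all that is in view belongs to the job. What is shaped like the case but black or blue is not meant.

How it is judged:
On the way, in this order (a step that is already met when the one before it is completed fails the run):
1. the lid lies on the case with its knuckles between the case's, let go (x of lid in the frame of case between -0.006 and 0.006 m and y of lid in the frame of case between -0.007 and 0.007 m and z of lid in the frame of case between 0.066 and 0.074 m and angle between the z axis of lid and the z axis of case, either way round below 0.05 rad and angle between the x axis of lid and the x axis of case, either way round below 0.08 rad and contact force between the fingers and lid below 0.3 N), for 0.2 s.
2. the pin is through all five knuckles, its collar against the first (x of lid in the frame of case between -0.006 and 0.006 m and y of lid in the frame of case between -0.007 and 0.007 m and z of lid in the frame of case between 0.066 and 0.074 m and angle between the z axis of lid and the z axis of case, either way round below 0.05 rad and angle between the x axis of lid and the x axis of case, either way round below 0.08 rad and y of pin in the frame of case between -0.084 and -0.072 m and x of pin in the frame of case between 0.072 and 0.084 m and z of pin in the frame of case between 0.064 and 0.076 m and x of pin_tip in the frame of case between 0.072 and 0.084 m and z of pin_tip in the frame of case between 0.064 and 0.076 m and y of pin_tip in the frame of case above 0.078 m), for 0.2 s.
3. the hasp's slot is down over the lid's bolt (all of step 2 and value of joint hasp below 0.12 rad and x of lid_bolt in the frame of case between -0.061 and -0.047 m), for 0.2 s.
At the end, for the whole second after the job is handed in: Lid flat on the case (6 mm along the case's x, 7 along y, 4 in height, 0.05 rad level, 0.08 rad square); pin through all five knuckles from the right, collar within 6 mm of the first, both ends within 6 mm of the hinge axis; hasp down over the bolt (below 0.12 rad); lid and pin at rest (all of step 3 and linear speed of each of lid, pin below 0.02 m/s); the robot touches nothing.
It fails at once if the blue dropper bottle is pushed more than 40 mm or tipped over (distance of bottle_a from where it was at the start of the episode above 0.04 m or angle between bottle_a's own z axis and vertical above 0.5 rad).
It fails at once if the white dropper bottle is pushed more than 40 mm or tipped over (distance of bottle_b from where it was at the start of the episode above 0.04 m or angle between bottle_b's own z axis and vertical above 0.5 rad).
It fails at once if the roll of tape is pushed more than 40 mm or tipped over (distance of tape from where it was at the start of the episode above 0.04 m or angle between tape's own z axis and vertical above 0.5 rad).
It fails at once if the hasp is swung over before the hinge pin is in (value of joint hasp below 0.6 rad and y of pin_tip in the frame of case below 0 m).
It also fails if it takes over 67 s, if anything falls off the work surface, if the arm or the gripper's body presses on something with over 40 N, if the wrist force passes 120 N, or if a joint passes its speed limit or range.

## Working session

There is one attempt and no reset: what is moved stays moved. The work goes in short steps, Python scripts to look and compute and a tool call to move; the robot and the scene stay as the last step left them, time stands still between calls to the robot, and variables do not carry over. Pictures are saved under pics/ and viewed, at most 10 in all, crops included, and the job is handed in when it is done.

Besides the shell and the picture viewer there is one more tool, called after "Call:" as name(argument=value, ...), one argument or row to a line, values as JSON. jog_arm: Moves the arm, as the interface text tells. Shift numbers are shares of 0.2 m and turn numbers shares of 90 degrees, none past 1 either way. Its arguments: {"type":"object","properties":{"motion":{"type":"array","items":{"type":"number"}},"newtons":{"type":"number"}},"required":["motion"]}

```bash
mkdir -p pics; ls; cat > h.py <<'E'
import numpy as np, cv2
from workcell import env, read_camera, get_calibration
from scipy.spatial.transform import Rotation as R
def pose():
    s=env.get_state(); q=s['orientation']; return np.array(s['tcp_pos']), R.from_quat([q[1],q[2],q[3],q[0]])
def ray(c,u,v):
    T=np.array(c['world_from_camera']); d=T[:3,:3]@np.array([(u-c['cx'])/c['fx'],(v-c['cy'])/c['fy'],1]); return T[:3,3],d
def onz(c,u,v,z):
    o,d=ray(c,u,v); return o+d*(z-o[2])/d[2]
def proj(c,p):
    T=np.array(c['world_from_camera']); q=T[:3,:3].T@(np.array(p)-T[:3,3]); return np.array([c['fx']*q[0]/q[2]+c['cx'],c['fy']*q[1]/q[2]+c['cy']])
def snap(name,fn=None):
    c=get_calibration(name); im=read_camera(name)
    if fn: cv2.imwrite('pics/'+fn,im[:,:,::-1])
    return c,im
E
python3 - <<'E'
from h import *
a=snap('top'); b=snap('side')
np.save('top0.npy',a[1]);np.save('side0.npy',b[1])
cv2.imwrite('pics/top0.png',a[1][:,:,::-1]);cv2.imwrite('pics/side0.png',b[1][:,:,::-1])
for c in (a[0],b[0]): print(c['fx'],c['cx'],c['cy'],np.round(c['world_from_camera'],3))
p,r=pose();print(p,r.as_matrix().round(3))
E
```

```text
pics
396.68935865458076 268.6229804134059 210.8244852841189 [[-0.012 -0.996  0.091  0.43 ]
 [-1.     0.013  0.008 -0.018]
 [-0.009 -0.091 -0.996  1.243]
 [ 0.     0.     0.     1.   ]]
391.2601944173309 279.4960668861823 206.3680275081449 [[-0.865 -0.342  0.367  0.166]
 [-0.501  0.605 -0.619  0.682]
 [-0.01  -0.72  -0.694  0.822]
 [ 0.     0.     0.     1.   ]]
[ 0.17901373 -0.54593876  0.23050005] [[ 0.95   0.311 -0.   ]
 [ 0.311 -0.95   0.002]
 [ 0.    -0.002 -1.   ]]
```

View pics/top0.png

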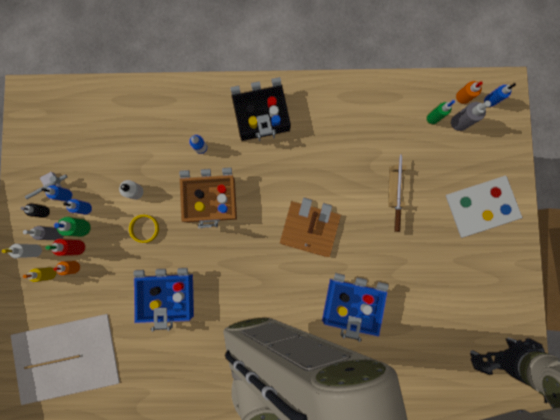

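View pics/side0.png

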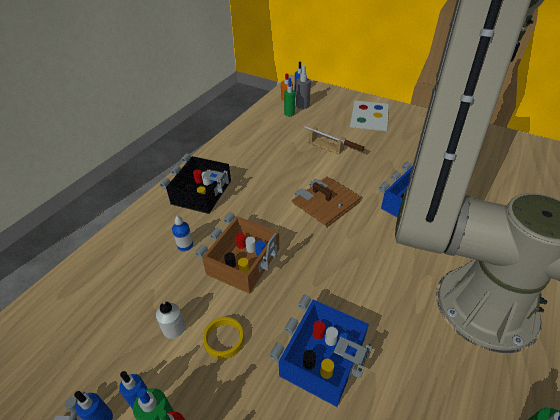

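The top view shows the brown case at (208,197), lid at (312,228) and pin at (399,190) with its handle towards the robot. White bottle at (128,190), blue at (198,143), tape at (143,229). Up in the image is +x and left is +y.

```bash
python3 - <<'E'
from h import *
c=get_calibration('top'); im=np.load('top0.npy')
big=cv2.resize(im[120:280,100:440],None,fx=2.35,fy=2.35,interpolation=cv2.INTER_CUBIC); 
hsv=cv2.cvtColor(im,cv2.COLOR_RGB2HSV)
for n,(u,v) in dict(case=(208,222),lid=(295,240),table=(260,240)).items(): print(n,hsv[v,u])
m=((hsv[...,0]<14)&(hsv[...,1]>130)&(hsv[...,2]>60)).astype(np.uint8)*255
m=cv2.morphologyEx(m,cv2.MORPH_CLOSE,np.ones((3,3)))
for k in cv2.findContours(m,cv2.RETR_EXTERNAL,cv2.CHAIN_APPROX_NONE)[0]:
    if cv2.contourArea(k)>60:
        (u,v),wh,a=cv2.minAreaRect(k); print((u,v),wh,a,[onz(c,u,v,z).round(3)[:2] for z in (.07,.02,.045)])
for n,u,v,z in [('pinhandle end',397,230,.045),('tip',401,156,.045),('collar',398,207,.045)]: print(n,onz(c,u,v,z).round(3))
E
```

```text
case [18 75 92]
lid [ 14 175 121]
table [ 18 102 147]
(66.0, 268.0) (14.0, 26.0) 90.0 [array([0.376, 0.59 ]), array([0.373, 0.616]), array([0.375, 0.603])]
(68.5, 247.0) (18.0, 33.0) 90.0 [array([0.437, 0.584]), array([0.438, 0.61 ]), array([0.437, 0.597])]
(314.0596923828125, 222.46791076660156) (8.620436668395996, 22.508920669555664) 16.699243545532227 [array([ 0.501, -0.143]), array([ 0.504, -0.148]), array([ 0.502, -0.146])]
(397.0, 220.0) (20.0, 4.0) 90.0 [array([ 0.505, -0.388]), array([ 0.508, -0.404]), array([ 0.506, -0.396])]
(495.5, 191.5) (9.0, 9.0) 0.0 [array([ 0.586, -0.683]), array([ 0.592, -0.711]), array([ 0.589, -0.697])]
(220.73532104492188, 185.44119262695312) (16.73495864868164, 10.914102554321289) 75.96376037597656 [array([0.615, 0.133]), array([0.623, 0.14 ]), array([0.619, 0.136])]
(271.4000244140625, 100.70001220703125) (8.538147926330566, 9.803058624267578) 71.56504821777344 [array([ 0.874, -0.022]), array([ 0.893, -0.022]), array([ 0.883, -0.022])]
(465.2307434082031, 96.34615325927734) (11.926054000854492, 14.976905822753906) 56.30992889404297 [array([ 0.878, -0.61 ]), array([ 0.897, -0.635]), array([ 0.888, -0.623])]
pinhandle end [ 0.476 -0.395  0.045]
tip [ 0.703 -0.416  0.045]
collar [ 0.546 -0.401  0.045]
```

```bash
cat >> h.py <<'E'
def down(yaw):  # tool pointing down, tool x at world yaw (deg)
    y=np.radians(yaw); return R.from_matrix([[np.cos(y),np.sin(y),0],[np.sin(y),-np.cos(y),0],[0,0,-1]])
def goto(*targets, p0=None, r0=None):  # each: pos, Rotation (or yaw)
    p,r=pose()
    if p0 is not None: p=np.array(p0); r=down(r0) if np.isscalar(r0) else r0
    for t,q in targets:
        q=down(q) if np.isscalar(q) else q
        print(np.round(np.r_[r.inv().apply(np.array(t)-p)/.2,(r.inv()*q).as_rotvec()/(np.pi/2)],3).tolist())
E
python3 - <<'E'
from h import *
goto(([.34,-.40,.24],1),([.34,-.35,.24],1))
goto(([.49,-.15,.24],-16.7),p0=[.34,-.40,.24],r0=1)
print(get_calibration('wrist'))
E
```

```text
[0.992, -0.443, -0.047, -0.001, 0.0, 0.191]
[1.07, -0.68, -0.046, -0.001, 0.0, 0.191]
[0.772, -1.237, 0.0, 0.0, 0.0, 0.197]
{'fx': 370.9914270646729, 'fy': 370.9914270646729, 'cx': 281.0148067443657, 'cy': 208.64914847021825, 'world_from_camera': array([[ 0.31143703, -0.90813933, -0.27980337,  0.24993149],
       [-0.95026389, -0.29835733, -0.08933892, -0.52353257],
       [-0.0023492 ,  0.29371049, -0.95589154,  0.37271104],
       [ 0.        ,  0.        ,  0.        ,  1.        ]])}
```

Call:
jog_arm(
  motion=[1,-0.68,-0.05,0,0,0.19,1,1,-0.68,-0.05,0,0,0.19,1,1,-0.68,-0.05,0,0,0.19,1,1,-0.68,-0.05,0,0,0.19,1,1,-0.68,-0.05,0,0,0.19,1,1,-0.68,-0.05,0,0,0.19,1],
)

```text
clock: 0.85
tcp_pos: [0.3268, -0.3549, 0.2412]
orientation: [0.0, 1.0, 0.01, -0.0]
wrist_force: [-0.1, 0.8, -0.4]
finger_gap: 0.0854
grip_force: 0.0
```

```bash
python3 - <<'E'
from h import *
print(pose()[0])
goto(([.49,-.15,.24],-16.7))
E
```

```text
[ 0.32682469 -0.35493297  0.24115073]
[0.835, -1.009, 0.005, 0.0, 0.0, 0.198]
```

Call:
jog_arm(
  motion=[0.83,-1.0,0,0,0,0.2,1,0.83,-1.0,0,0,0,0.2,1,0.83,-1.0,0,0,0,0.2,1,0.83,-1.0,0,0,0,0.2,1,0.83,-1.0,0,0,0,0.2,1,0.83,-1.0,0,0,0,0.2,1,0.83,-1.0,0,0,0,0.2,1],
)

```text
clock: 1.72
tcp_pos: [0.4886, -0.1533, 0.2409]
orientation: [0.0, 0.989, -0.148, -0.0]
wrist_force: [-0.4, -0.4, -0.7]
finger_gap: 0.0855
grip_force: 0.0
```

```bash
python3 - <<'E'
from h import *
c,im=snap('wrist','w1.png'); np.save('w1.npy',im); p,r=pose(); print(p,r.as_matrix().round(3))
hsv=cv2.cvtColor(im,cv2.COLOR_RGB2HSV)
g=proj(c,[.502,-.146,.051]);print(g)
E
```

```text
[ 0.48847873 -0.15342779  0.24101075] [[ 0.956 -0.294 -0.001]
 [-0.294 -0.956 -0.   ]
 [-0.001  0.    -1.   ]]
[268.1883913  168.28354168]
```

View pics/w1.png

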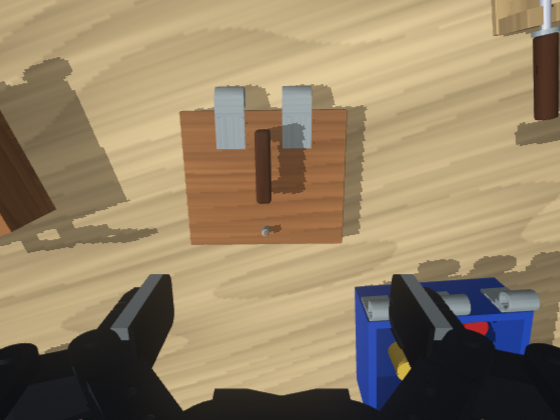

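The wrist view shows the lid with corners (180,112), (347,110), (342,243), (191,243), its dark bar from (262,130) to (263,203) and its bolt at (265,231).

```bash
python3 - <<'E'
from h import *
# compute from corners (lid plate top z=.02), plate centre assumed
im=np.load('w1.npy'); c=get_calibration('wrist')
C=np.array([onz(c,u,v,.02)[:2] for u,v in [(180,112),(347,110),(342,243),(191,243)]]); print(C.round(4))
x=(C[0]+C[1]-C[2]-C[3])/2; y=(C[0]+C[3]-C[1]-C[2])/2
print(np.hypot(*x),np.hypot(*y),np.degrees(np.arctan2(x[1],x[0])),np.degrees(np.arctan2(-y[0],y[1])),C.mean(0))
a=onz(c,262.5,130,.051);b=onz(c,263.5,203,.051);print('bar',a,b,(a+b)/2,np.hypot(*(a-b)[:2]),np.degrees(np.arctan2(*(a-b)[1::-1])))
print('bolt',onz(c,265,231,.032))
hsv=cv2.cvtColor(im,cv2.COLOR_RGB2HSV); print(hsv[160,263],hsv[180,220],hsv[160,290])
E
```

```text
[[ 0.5726 -0.0797]
 [ 0.5278 -0.2315]
 [ 0.3976 -0.1934]
 [ 0.4444 -0.0412]]
0.13476227424309425 0.15877387782115956 -16.522623170324394 -16.75669307219669 [ 0.48560566 -0.13646608]
bar [ 0.53587309 -0.15164271  0.051     ] [ 0.47196033 -0.13193133  0.051     ] [ 0.50391671 -0.14178702  0.051     ] 0.06688332638290233 -17.140325539297105
bolt [ 0.43846621 -0.121795    0.032     ]
[ 11 134  76] [ 13 144 165] [ 13 140 102]
```

```bash
python3 - <<'E'
from h import *
c=get_calibration('top'); t=onz(c,208,197,.07); print(t)
goto(([.56,.04,.24],-5),([t[0]-.03,t[1]-.02,.25],0))
E
```

```text
[0.58074865 0.17130868 0.07      ]
[0.058, -1.03, 0.005, 0.0, 0.0, -0.134]
[-0.15, -1.548, -0.045, 0.0, 0.0, -0.19]
```

Call:
jog_arm(
  motion=[0.05,-1,0,0,0,-0.19,1,0.05,-1,0,0,0,-0.19,1,0.05,-1,0,0,0,-0.19,1,0.05,-1,0,0,0,-0.19,1],
)

```text
clock: 2.28
tcp_pos: [0.5575, 0.0381, 0.2411]
orientation: [-0.0, 1.0, 0.002, 0.0]
wrist_force: [-0.9, -0.9, -0.6]
finger_gap: 0.0856
grip_force: 0.0
```

```bash
python3 - <<'E'
from h import *
print(pose()[0])
goto(([.545,.165,.25],0))
E
```

```text
[0.5575154  0.03809752 0.24114107]
[-0.06, -0.635, -0.044, -0.0, -0.0, 0.003]
```

Call:
jog_arm(
  motion=[-0.06,-0.63,-0.04,0,0,0,1,-0.06,-0.63,-0.04,0,0,0,1,-0.06,-0.63,-0.04,0,0,0,1,-0.06,-0.63,-0.04,0,0,0,1],
)

```text
clock: 2.78
tcp_pos: [0.5472, 0.1221, 0.2493]
orientation: [-0.015, 0.999, 0.031, -0.001]
wrist_force: [0.0, 0.5, -0.5]
finger_gap: 0.0855
grip_force: 0.0
```

```bash
python3 - <<'E'
from h import *
c,im=snap('wrist','w2.png'); np.save('w2.npy',im); p,r=pose(); print(p)
E
```

```text
[0.54724381 0.12191613 0.24915074]
```

View pics/w2.png

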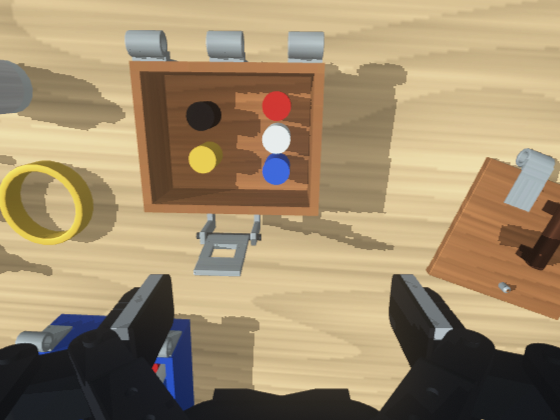

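The wrist view shows the open case, rim corners at about (131,62), (325,63), (320,214), (145,212). The knuckles are at (147,44), (225,44) and (306,44), and the hasp leans out at (222,250).

```bash
python3 - <<'E'
from h import *
s=env.get_state(); print(s['joint_pos'],s['qvel'],s['tcp_pos'],s['orientation'])
im=np.load('w2.npy'); c=get_calibration('wrist')
C=np.array([onz(c,u,v,.07)[:2] for u,v in [(131,62),(325,63),(320,214),(145,212)]]); print(C.round(4))
x=(C[0]+C[1]-C[2]-C[3])/2; y=(C[0]+C[3]-C[1]-C[2])/2
print(np.hypot(*x),np.hypot(*y),np.degrees(np.arctan2(x[1],x[0])),np.degrees(np.arctan2(-y[0],y[1])),C.mean(0))
# brown rim edges refined
print([onz(c,u,v,.08).round(4)[:2] for u,v in [(147,32),(225,32),(306,33)]])
E
```

```text
[0.05974811 0.27921185 0.04268516 1.33535388 0.03005534 3.14036509] [-0.00357724  0.00263434 -0.00079179 -0.00060942  0.00070584  0.00169375] [0.54724381 0.12191613 0.24915074] [-1.50048105e-02  9.99422523e-01  3.04715225e-02 -9.81463104e-04]
[[0.639  0.2554]
 [0.6475 0.0974]
 [0.5198 0.0897]
 [0.5104 0.25  ]]
0.1283370661385334 0.15939425066625584 2.9134425360619325 3.226856120319649 [0.57920637 0.17312623]
[array([0.661 , 0.2374]), array([0.6644, 0.1768]), array([0.6672, 0.1147])]
```

```bash
python3 - <<'E'
from h import *
im=np.load('w2.npy'); c=get_calibration('wrist')
ctr=np.array([.5792,.1731,0]); Rz=R.from_euler('z',3.07,degrees=True)
f=lambda x,y,z: proj(c,ctr+Rz.apply([x,y,z])).round(1)
for P in [(65,80,70),(65,-80,70),(-65,-80,70),(-65,80,70),(78,78,80),(78,50,80),(78,14,80),(78,-14,80),(78,-50,80),(78,-78,80),(88,0,70),(68,0,70),(-82,22,89),(-82,-22,89)]: print(P,f(*[v/1e3 for v in P]))
cv2.imwrite('pics/w2c.png',cv2.resize(im[20:280,110:340],None,fx=2.3,fy=2.3,interpolation=cv2.INTER_CUBIC)[:,:,::-1])
goto(([.535,-.01,.24],-91.5+180),([.504,-.142,.15],163.3))
E
```

```text
(65, 80, 70) [129.6  60.9]
(65, -80, 70) [326.   61.9]
(-65, -80, 70) [319.8 215.3]
(-65, 80, 70) [145.6 212.4]
(78, 78, 80) [124.9  41.9]
(78, 50, 80) [160.4  42.1]
(78, 14, 80) [206.3  42.3]
(78, -14, 80) [242.3  42.4]
(78, -50, 80) [288.8  42.6]
(78, -78, 80) [325.2  42.7]
(88, 0, 70) [226.   30.3]
(68, 0, 70) [226.9  57.4]
(-82, 22, 89) [204.5 238.5]
(-82, -22, 89) [254.3 239.4]
[-0.101, 0.656, 0.026, -0.016, -0.014, -0.944]
[-0.296, 1.318, 0.457, -0.006, -0.027, -1.775]
```

View pics/w2c.png

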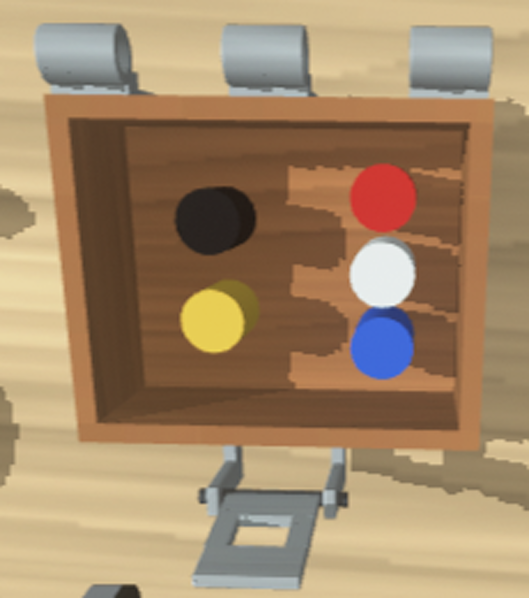

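The crop confirms the fit: rim corners and all three knuckles are within about 1 px of projections for the case at (0.579, 0.173), yaw 3.1°. Joint 6 hit its limit, so I will use the half-turned grasp.

Call:
jog_arm(
  motion=[-0.1,0.6,0,0,0,-0.94,0.6,-0.1,0.6,0,0,0,-0.94,0.6,-0.1,0.6,0,0,0,-0.94,0.6,-0.1,0.6,0,0,0,-0.94,0.6,-0.1,0.6,0,0,0,-0.94,0.6,-0.1,0.6,0,0,0,-0.94,0.6,-0.1,0.6,0,0,0,-0.94,0.6,-0.1,0.6,0,0,0,-0.94,0.6,-0.1,0.6,0,0,0,-0.94,0.6],
)

```text
clock: 3.95
tcp_pos: [0.5345, 0.0012, 0.2454]
orientation: [-0.012, 0.719, 0.695, 0.009]
wrist_force: [0.4, 0.3, 0.4]
finger_gap: 0.0509
grip_force: 0.0
```

```bash
python3 - <<'E'
from h import *
print(pose()[0],pose()[1].as_matrix().round(3))
goto(([.504,-.142,.12],163.3))
E
```

```text
[0.53453375 0.0012433  0.24544101] [[ 0.035  0.999 -0.003]
 [ 0.999 -0.034  0.03 ]
 [ 0.03  -0.004 -1.   ]]
[-0.74, -0.125, 0.606, 0.01, -0.018, -0.836]
```

Call:
jog_arm(
  motion=[-0.74,-0.125,0.6,0.01,-0.018,-0.836,0.6,-0.74,-0.125,0.6,0.01,-0.018,-0.836,0.6,-0.74,-0.125,0.6,0.01,-0.018,-0.836,0.6,-0.74,-0.125,0.6,0.01,-0.018,-0.836,0.6,-0.74,-0.125,0.6,0.01,-0.018,-0.836,0.6,-0.74,-0.125,0.6,0.01,-0.018,-0.836,0.6,-0.74,-0.125,0.6,0.01,-0.018,-0.836,0.6,-0.74,-0.125,0.6,0.01,-0.018,-0.836,0.6,-0.74,-0.125,0.6,0.01,-0.018,-0.836,0.6,-0.74,-0.125,0.6,0.01,-0.018,-0.836,0.6],
)

```text
clock: 5.2
tcp_pos: [0.5047, -0.1409, 0.1212]
orientation: [0.0, 0.145, 0.989, 0.0]
wrist_force: [-0.6, -0.7, -0.4]
finger_gap: 0.0512
grip_force: 0.0
```

```bash
python3 - <<'E'
from h import *
print(pose()[0],pose()[1].as_matrix().round(3))
c,im=snap('wrist','w3.png'); np.save('w3.npy',im)
print(proj(c,[.5359,-.1516,.051]),proj(c,[.472,-.132,.051]))
hsv=cv2.cvtColor(im,cv2.COLOR_RGB2HSV)
goto(([.504,-.142,.027],163.3))
E
```

```text
[ 0.50474385 -0.14093676  0.1211937 ] [[-0.958  0.287  0.001]
 [ 0.287  0.958  0.001]
 [-0.     0.001 -1.   ]]
[280.03236703 273.3142807 ] [280.68725421 169.15095891]
[0.002, -0.007, 0.471, 0.001, 0.0, 0.001]
```

View pics/w3.png

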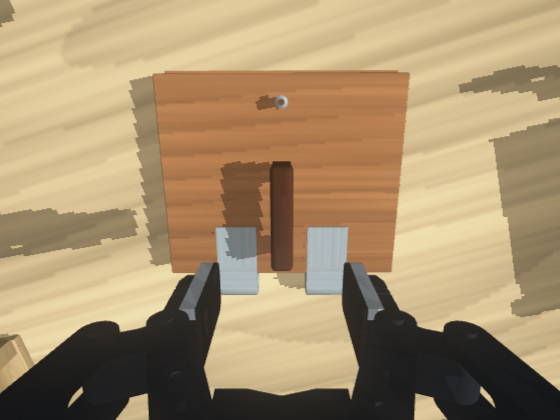

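The wrist view shows the bar at u=282, v=166–270, centred between the fingers. Descending and gripping.

Call:
jog_arm(
  motion=[0,0,0.25,0,0,0,0.6,0,0,0.47,0,0,0,0.6,0,0,0.47,0,0,0,0.6,0,0,0.47,0,0,0,0.6,0,0,0.47,0,0,0,0,0,0,0.47,0,0,0,0,0,0,0.47,0,0,0,0,0,0,0.47,0,0,0,0,0,0,0.47,0,0,0,0],
  newtons=60,
)

```text
clock: 6.38
tcp_pos: [0.5062, -0.1412, 0.0289]
orientation: [0.002, 0.144, 0.99, 0.0]
wrist_force: [-0.7, 0.0, 6.2]
finger_gap: 0.0124
grip_force: 59.4
```

```bash
python3 - <<'E'
from h import *
s=env.get_state(); print(s['tcp_pos'],s['orientation'],s['finger_gap'],s['grip_force'],s['wrist_force'])
goto(([.504,-.142,.20],163.3))
E
```

```text
[ 0.50616194 -0.14116634  0.02890782] [1.85399563e-03 1.43690877e-01 9.89620879e-01 1.04819810e-04] 0.012401716140278515 59.390525221824646 [-7.15614983e-01  2.64825816e-04  6.21759584e+00]
[0.006, -0.006, -0.855, 0.0, 0.002, 0.002]
```

Call:
jog_arm(
  motion=[0,0,-0.1,0,0,0,0,0,0,-0.4,0,0,0,0,0,0,-0.85,0,0,0,0,0,0,-0.85,0,0,0,0,0,0,-0.85,0,0,0,0,0,0,-0.85,0,0,0,0],
)

```text
clock: 7.12
tcp_pos: [0.5037, -0.1404, 0.1955]
orientation: [-0.001, 0.144, 0.99, 0.001]
wrist_force: [-0.1, -0.1, -4.2]
finger_gap: 0.0123
grip_force: 59.3
```

```bash
python3 - <<'E'
from h import *
s=env.get_state(); print(s['tcp_pos'],s['finger_gap'],s['grip_force'],s['wrist_force'])
im3=np.load('w3.npy')
h3=cv2.cvtColor(im3,cv2.COLOR_RGB2HSV); print(h3[120,220],h3[120,350],h3[250,400],h3[120,480],h3[60,300])
c,im=snap('wrist','w4.png'); np.save('w4.npy',im); p,r=pose()
hsv=cv2.cvtColor(im,cv2.COLOR_RGB2HSV)
m=((hsv[...,1]>125)&(hsv[...,2]>50)).astype(np.uint8)*255
m=cv2.morphologyEx(m,cv2.MORPH_OPEN,np.ones((7,7)))
n,l,st,ce=cv2.connectedComponentsWithStats(m); i=1+st[1:,4].argmax(); print(st[i],ce[i])
cv2.imwrite('pics/m4.png',m)
# edge rows/cols of plate: top edge row at u=230,330; left/right edges at v=120,220
b=(l==i)
for u in (220,260,320,350): print('top',u,np.where(b[:,u])[0][:1])
for v in (110,150,190,230): w=np.where(b[v])[0]; print('lr',v,w[:1],w[-1:])
E
```

```text
[ 0.50370956 -0.14036579  0.19549938] 0.012306433045387873 59.30202662944794 [-0.10738077 -0.10520607 -4.16340246]
[ 14 143 170] [ 14 142 181] [ 23  69 236] [ 20  80 218] [ 20  79 226]
[   73    54   416   284 92473] [280.76986796 173.07230219]
top 220 [54]
top 260 [54]
top 320 [54]
top 350 [54]
lr 110 [80] [481]
lr 150 [87] [475]
lr 190 [93] [469]
lr 230 [99] [462]
```

```bash
python3 - <<'E'
from h import *
c=get_calibration('wrist'); p,r=pose()
def tool(P): return r.inv().apply(P-p)*1e3
o,d=ray(c,280.7,54.0); d0=d
P=o+d*0.160*c['fx']/418.7; print('edge via width',tool(P))
z=p[2]-.0089; print('edge via plane',tool(onz(c,280.7,54,z)))
for u,v in [(71.1,54),(489.9,54),(462,230),(99,230)]: print(tool(onz(c,u,v,z)))
ctr=np.array([.579,.1733,0]); Rz=R.from_euler('z',3.07,degrees=True)
g=ctr+Rz.apply([.016,0,0]); print('bar target xy',g)
goto(([g[0]-.03,g[1]-.13,.21],180),([g[0],g[1],.21],183.07))
E
```

```text
edge via width [90.22144965 -0.87427797 10.69515712]
edge via plane [90.07772314 -0.87458592  9.20067906]
[ 90.06321629 -80.08319532   9.08038101]
[90.09224034 78.39052467  9.32106293]
[19.13725122 77.9022706   9.08247583]
[ 19.29322087 -79.66330106   8.84379271]
bar target xy [0.59497704 0.1741569  0.        ]
[-0.033, 0.972, -0.074, 0.001, -0.002, -0.184]
[0.009, 1.637, -0.072, 0.001, -0.002, -0.218]
```

Call:
jog_arm(
  motion=[0,0.3,-0.07,0,0,-0.1,0,0,0.6,-0.07,0,0,-0.2,0,0,0.9,-0.07,0,0,-0.218,0,0,1,-0.07,0,0,-0.218,0,0,1,-0.07,0,0,-0.218,0,0,1,-0.07,0,0,-0.218,0],
)

```text
clock: 7.92
tcp_pos: [0.5608, 0.0501, 0.2102]
orientation: [-0.001, -0.027, 1.0, 0.0]
wrist_force: [-0.4, -0.3, -2.8]
finger_gap: 0.0125
grip_force: 59.7
```

```bash
python3 - <<'E'
from h import *
print(pose()[0],env.get_state()['finger_gap'])
g=[.5967,.1739]
goto(([*g,.19],183.07),([*g,.11],183.07))
E
```

```text
[0.56084347 0.05005755 0.21023772] 0.01250384231852773
[-0.212, 0.609, 0.101, 0.0, -0.001, -0.0]
[-0.213, 0.609, 0.501, 0.0, -0.001, -0.0]
```

Call:
jog_arm(
  motion=[-0.1,0.3,0,0,0,0,0,-0.212,0.609,0,0,0,0,0,-0.212,0.609,0.1,0,0,0,0,-0.212,0.609,0.2,0,0,0,0,-0.212,0.609,0.4,0,0,0,0,-0.212,0.609,0.45,0,0,0,0,-0.212,0.609,0.45,0,0,0,0,-0.212,0.609,0.45,0,0,0,0],
)

```text
clock: 8.93
tcp_pos: [0.5986, 0.1745, 0.1232]
orientation: [0.002, -0.027, 1.0, 0.001]
wrist_force: [0.6, -0.7, -2.7]
finger_gap: 0.0128
grip_force: 60.0
```

```bash
python3 - <<'E'
from h import *
s=env.get_state();p,r=pose();print(p,r.as_matrix().round(3),s['wrist_force'])
c,im=snap('wrist'); a,im2=snap('side')
goto(([.5967,.1739,.09],183.07))
A=cv2.resize(im,(560,420)); B=cv2.resize(im2[180:300,180:320],None,fx=3.5,fy=3.5,interpolation=cv2.INTER_CUBIC)
A=cv2.resize(im,(310,420)) if 0 else im[:, 120:430]
cv2.imwrite('pics/c5.png',np.hstack([A,B])[:,:,::-1]); print(np.hstack([A,B]).shape)
E
```

```text
[0.59863626 0.17448097 0.12324894] [[-0.999 -0.053  0.003]
 [-0.053  0.999  0.001]
 [-0.003  0.001 -1.   ]] [ 0.58461025 -0.71326317 -2.74292547]
[0.01, -0.004, 0.167, 0.001, 0.002, 0.0]
(420, 800, 3)
```

View pics/c5.png

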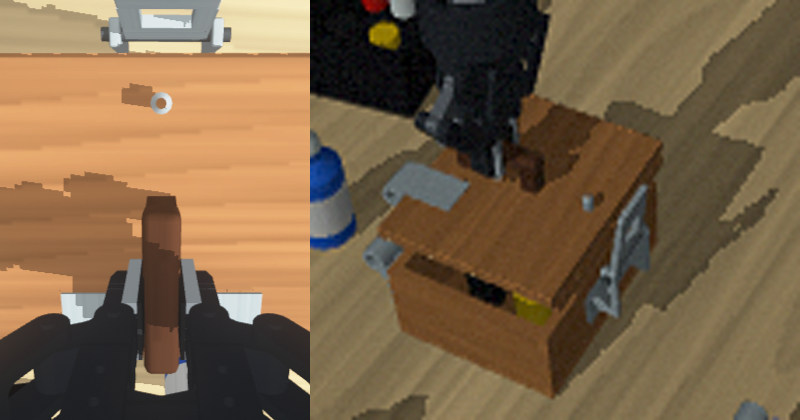

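The wrist view shows the lid's bolt at u≈281 and the hasp ears centred at u≈287. The side view shows the lid level above the case and slightly back. I'll check the y offset.

```bash
python3 - <<'E'
from h import *
c=get_calibration('wrist'); p,r=pose()
H=onz(c,287,34,.0825); B=onz(c,281,103,p[2]-.0189+.022)
print('hasp tool',r.inv().apply(H-p)*1e3,'bolt tool',r.inv().apply(B-p)*1e3)
Rz=R.from_euler('z',3.07,degrees=True); print('case centre by hasp',H-Rz.apply([-.082,0,0]))
print(proj(c,np.array([.579,.173,0])+Rz.apply([-.082,0,.0825])))
E
```

```text
hasp tool [101.62145754   2.11506071  40.44209009] bolt tool [72.72595124 -0.62381169 -3.36686472]
case centre by hasp [0.57902505 0.17592224 0.0825    ]
[280.51661901  33.55574766]
```

```bash
python3 - <<'E'
from h import *
goto(([.5975,.1768,.1235],183.07),([.5975,.1768,.091],183.07))
E
```

```text
[0.005, 0.01, -0.001, 0.001, 0.002, 0.0]
[0.005, 0.01, 0.162, 0.001, 0.002, 0.0]
```

Call:
jog_arm(
  motion=[0.005,0.012,0,0,0,0,0,0.005,0.012,0.05,0,0,0,0,0.005,0.012,0.09,0,0,0,0,0.005,0.012,0.12,0,0,0,0,0.005,0.012,0.15,0,0,0,0,0.005,0.012,0.15,0,0,0,0],
)

```text
clock: 9.78
tcp_pos: [0.5958, 0.1772, 0.0907]
orientation: [-0.0, -0.027, 1.0, 0.0]
wrist_force: [0.6, -0.1, -3.2]
finger_gap: 0.013
grip_force: 60.0
```

Call:
jog_arm(
  motion=[-0.006,0,0,0,0,0,0,-0.006,0,0.01,0,0,0,0,-0.006,0,0.015,0,0,0,0,-0.006,0,0.015,0,0,0,0],
)

```text
clock: 10.28
tcp_pos: [0.5978, 0.1774, 0.0892]
orientation: [0.001, -0.027, 1.0, 0.0]
wrist_force: [-0.6, 0.3, 1.8]
finger_gap: 0.0128
grip_force: 60.5
```

```bash
python3 - <<'E'
from h import *
s=env.get_state();p,r=pose();print(p,s['wrist_force'],s['ft_torque'])
c,im=snap('wrist'); a,im2=snap('side')
B=cv2.resize(im2[180:300,180:320],None,fx=3.5,fy=3.5,interpolation=cv2.INTER_CUBIC)
cv2.imwrite('pics/c6.png',np.hstack([im[:, 120:430],B])[:,:,::-1])
E
```

```text
[0.59779589 0.17738022 0.08920755] [-0.62411346  0.32929183  1.76658279] [-0.07344167  0.10870434  0.04092359]
```

View pics/c6.png

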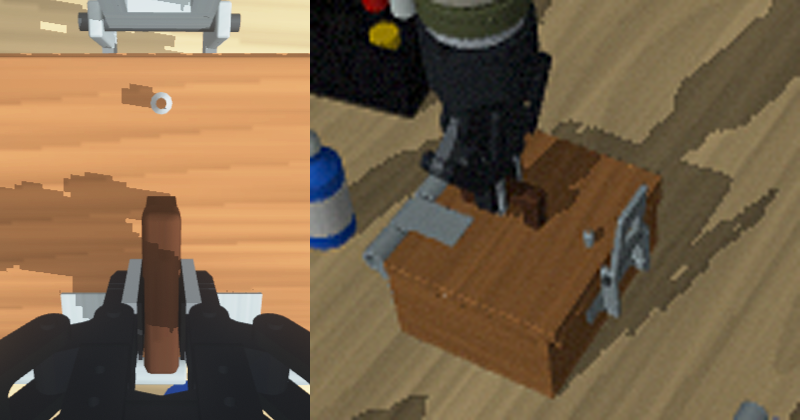

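The side view shows the lid seated flush with its knuckle in line with the case's, and the contact force has risen. Releasing and lifting.

Call:
jog_arm(
  motion=[0,0,0,0,0,0,0.35,0,0,0,0,0,0,0.35,0,0,0,0,0,0,0.35,0,0,-0.15,0,0,0,0.35,0,0,-0.45,0,0,0,0.5,0,0,-0.6,0,0,0,0.6,0,0,-0.7,0,0,0,0.6],
)

```text
clock: 11.25
tcp_pos: [0.5982, 0.1773, 0.2309]
orientation: [0.002, -0.027, 1.0, 0.001]
wrist_force: [-0.3, -1.2, -0.7]
finger_gap: 0.0513
grip_force: 0.0
```

```bash
python3 - <<'E'
from h import *
s=env.get_state();p,r=pose();print(p,s['wrist_force'],s['finger_gap'])
c,im=snap('wrist'); np.save('w7.npy',im)
# knuckle straps & hasp positions numerically: bolt and hasp
ctr=np.array([.579,.1755,0]); Rz=R.from_euler('z',3.07,degrees=True)
for P in [(-54,0,92),(-72,80,80),(-72,-80,80),(65,80,80),(65,-80,80),(-82,22,82),(-82,-22,82),(78,-78,80)]: print(P,proj(c,ctr+Rz.apply(np.array(P)/1e3)).round(1))
hsv=cv2.cvtColor(im,cv2.COLOR_RGB2HSV); b=((hsv[...,0]<18)&(hsv[...,1]>115)&(hsv[...,2]>50)).astype(np.uint8)
b=cv2.morphologyEx(b,cv2.MORPH_OPEN,np.ones((5,5)))
for u in (200,240,330,360): w=np.where(b[:,u])[0]; print('col',u,w[:1],w[-1:])
for v in (100,120,150,180,210): w=np.where(b[v])[0]; print('row',v,w[:1],w[-1:])
goto(([.50,-.15,.22],90),([.50,-.15,.22],-3))
E
```

```text
[0.59817657 0.17733599 0.23086386] [-0.29308288 -1.1725365  -0.73315294] 0.05127652811584662
(-54, 0, 92) [280.4  97.1]
(-72, 80, 80) [388.3  71.6]
(-72, -80, 80) [172.4  71.5]
(65, 80, 80) [374.3 242.8]
(65, -80, 80) [186.4 242.9]
(-82, 22, 82) [310.6  56.8]
(-82, -22, 82) [250.2  56.7]
(78, -78, 80) [189.9 256.9]
col 200 [71] [243]
col 240 [71] [203]
col 330 [72] [203]
col 360 [71] [243]
row 100 [176] [385]
row 120 [177] [384]
row 150 [180] [381]
row 180 [182] [379]
row 210 [185] [377]
[0.583, -1.608, 0.06, 0.004, 0.003, 1.034]
[0.583, -1.608, 0.06, -0.006, 0.002, -1.932]
```

Call:
jog_arm(
  motion=[0.15,-1,0,0,0,0.04,0.6,0.15,-1,0,0,0,0.04,0.6,0.15,-1,0,0,0,0.04,0.6,0.15,-1,0,0,0,0.04,0.6],
)

```text
clock: 11.8
tcp_pos: [0.5777, -0.0274, 0.2277]
orientation: [0.0, 0.007, 1.0, 0.0]
wrist_force: [-0.0, 0.1, -0.2]
finger_gap: 0.0512
grip_force: 0.0
```

Call:
jog_arm(
  motion=[0.1,-1,0,0,0,0.03,0.6,0.1,-1,0,0,0,0.03,0.6,0.1,-1,0,0,0,0.03,0.6,0.1,-1,0,0,0,0.03,0.6],
)

```text
clock: 12.3
tcp_pos: [0.5562, -0.2268, 0.2273]
orientation: [0.0, 0.03, 1.0, 0.0]
wrist_force: [0.1, 0.4, -0.5]
finger_gap: 0.0511
grip_force: 0.0
```

```bash
python3 - <<'E'
from h import *
print(pose()[0]); goto(([.508,-.397,.22],175))
E
```

```text
[ 0.55618029 -0.22680999  0.2272915 ]
[0.19, -0.864, 0.036, 0.001, 0.0, 0.018]
```

Call:
jog_arm(
  motion=[0.19,-0.86,0.04,0,0,0.02,0.6,0.19,-0.86,0.04,0,0,0.02,0.6,0.19,-0.86,0.04,0,0,0.02,0.6,0.19,-0.86,0.04,0,0,0.02,0.6,0.19,-0.86,0.04,0,0,0.02,0.6],
)

```text
clock: 12.92
tcp_pos: [0.5094, -0.3921, 0.2195]
orientation: [0.0, 0.043, 0.999, 0.001]
wrist_force: [0.1, 0.4, 0.4]
finger_gap: 0.0516
grip_force: 0.0
```

```bash
python3 - <<'E'
from h import *
print(pose()[0])
c,im=snap('wrist','w8.png'); np.save('w8.npy',im)
E
```

```text
[ 0.50943627 -0.39213801  0.21948621]
```

View pics/w8.png

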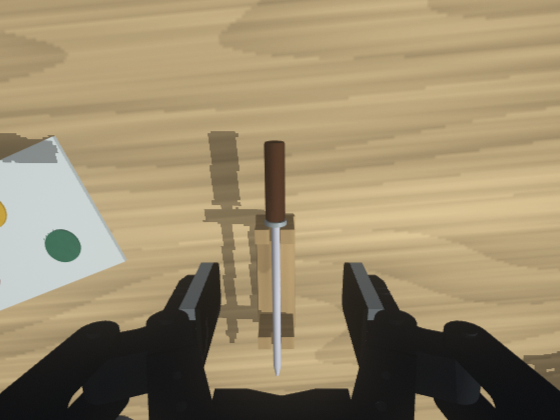

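The wrist view shows the pin with its handle end at (274.5,142), collar at (275.5,223) and tip at (278,374).

```bash
python3 - <<'E'
from h import *
c=get_calibration('wrist')
e,k,t=[onz(c,u,v,.045) for u,v in [(274.5,142),(275.5,222),(278,374)]]
d=(t-e)/np.linalg.norm(t-e); yaw=np.degrees(np.arctan2(d[1],d[0]))
print(e,k,t,np.linalg.norm(t-e),np.linalg.norm(t-k),yaw)
g=k-.039*d; g2=t-.204*d; g3=e+.035*d; print(g,g2,g3)
goto((np.r_[g3[:2],.12],180+yaw),(np.r_[g3[:2],.029],180+yaw))
E
```

```text
[ 0.4724143  -0.39427389  0.045     ] [ 0.54392918 -0.39987365  0.045     ] [ 0.71030666 -0.4122773   0.045     ] 0.23857262452428762 0.1668391913472322 -4.3278273315957305
[ 0.50504038 -0.39693059  0.045     ] [ 0.50688834 -0.39688284  0.045     ] [ 0.5073145  -0.39691509  0.045     ]
[0.01, -0.028, 0.499, 0.001, 0.0, -0.006]
[0.01, -0.029, 0.954, 0.001, 0.0, -0.006]
```

Call:
jog_arm(
  motion=[0.012,-0.028,0.5,0,0,-0.006,0.6,0.012,-0.028,0.85,0,0,-0.006,0.6,0.012,-0.028,0.965,0,0,-0.006,0.6,0.012,-0.028,0.965,0,0,-0.006,0.6,0.012,-0.028,0.965,0,0,-0.006,0.6,0.012,-0.028,0.965,0,0,-0.006,0.6],
  newtons=80,
)

```text
clock: 13.72
tcp_pos: [0.5085, -0.4001, 0.0306]
orientation: [0.002, 0.039, 0.999, -0.002]
wrist_force: [-1.1, -0.9, -0.2]
finger_gap: 0.0515
grip_force: 0.0
```

Call:
jog_arm(
  motion=[0,0,0,0,0,0,0,0,0,0,0,0,0,0,0,0,0,0,0,0,0,0,0,0,0,0,0,0,0,0,0,0,0,0,0],
)

```text
clock: 14.35
tcp_pos: [0.5068, -0.3994, 0.0278]
orientation: [0.001, 0.039, 0.999, -0.0]
wrist_force: [0.5, -0.6, 5.8]
finger_gap: 0.0156
grip_force: 78.1
```

Call:
jog_arm(
  motion=[0,0,-0.1,0,0,0,0,0,0,-0.3,0,0,0,0,0,0,-0.55,0,0,0,0,-0.1,0.2,-0.55,0,0,-0.1,0,-0.2,0.4,-0.55,0,0,-0.2,0,-0.34,0.6,-0.55,0,0,-0.3,0,-0.34,0.78,-0.55,0,0,-0.4,0,-0.34,0.78,-0.55,0,0,-0.5,0,-0.34,0.78,-0.55,0,0,-0.6,0,-0.34,0.78,-0.55,0,0,-0.7,0,-0.34,0.78,-0.55,0,0,-0.8,0,-0.34,0.78,-0.55,0,0,-0.8,0],
)

```text
clock: 15.85
tcp_pos: [0.5853, -0.2482, 0.1361]
orientation: [-0.0, -0.555, 0.832, 0.001]
wrist_force: [-0.6, -0.0, -1.6]
finger_gap: 0.0156
grip_force: 78.2
```

```bash
python3 - <<'E'
from h import *
print(pose()[0],env.get_state()['joint_pos'])
goto(([.6731,-.1219,.12],273.07),([.6731,-.1219,.052],273.07))
E
```

```text
[ 0.585331   -0.24822498  0.13613022] [-5.27666595e-01  4.71804495e-01  4.67212555e-02  1.14784236e+00
  8.74764517e-04 -1.70474896e+00]
[-0.752, -0.163, 0.081, 0.001, 0.001, -0.285]
[-0.751, -0.164, 0.421, 0.001, 0.001, -0.285]
```

Call:
jog_arm(
  motion=[-0.3,-0.08,0,0,0,-0.1,0,-0.55,-0.15,0.1,0,0,-0.2,0,-0.705,-0.185,0.25,0,0,-0.285,0,-0.705,-0.185,0.42,0,0,-0.285,0,-0.705,-0.185,0.42,0,0,-0.285,0,-0.705,-0.185,0.42,0,0,-0.285,0],
)

```text
clock: 16.6
tcp_pos: [0.6743, -0.1329, 0.0541]
orientation: [-0.001, 0.726, -0.688, 0.0]
wrist_force: [0.2, 0.4, -0.6]
finger_gap: 0.0154
grip_force: 78.3
```

```bash
python3 - <<'E'
from h import *
p,r=pose(); print(p,r.as_matrix().round(3))
ct,t=snap('top'); cs,s=snap('side'); np.save('t9.npy',t); np.save('s9.npy',s)
d=-r.as_matrix()[:,0]; G=p+r.as_matrix()[:,2]*-.019
tip=G+.204*d; col=G+.039*d
Rz=R.from_euler('z',3.07,degrees=True); mouth=np.array([.579,.1755,0])+Rz.apply([.078,-.078,.07]); print('tip',tip,'mouth',mouth)
for n,c in (('t',ct),('s',cs)): print(n,'tip',proj(c,tip),'col',proj(c,col),'mouth',proj(c,mouth))
def cr(im,c,f):
    u,v=proj(c,(tip+G)/2+[0,.03,0]).astype(int); return cv2.resize(im[v-52:v+53,u-50:u+50],None,fx=4,fy=4,interpolation=cv2.INTER_CUBIC),(u-50,v-52)
A,oa=cr(t,ct,4);B,ob=cr(s,cs,4); print(oa,ob); cv2.imwrite('pics/c9.png',np.hstack([A,B])[:,:,::-1])
E
```

```text
[ 0.67432177 -0.13287821  0.05412273] [[ 0.054 -0.999  0.001]
 [-0.999 -0.054  0.001]
 [-0.001 -0.001 -1.   ]]
tip [0.66336225 0.07081582 0.07324422] mouth [0.66106542 0.10178931 0.07      ]
t tip [241.41660015 169.01212803] col [296.45251127 165.3413931 ] mouth [231.18775055 170.12128326]
s tip [237.38432001 206.18105592] col [265.83785391 172.36937961] mouth [231.71091968 214.21693236]
(np.int64(215), np.int64(114)) (np.int64(199), np.int64(138))
```

View pics/c9.png

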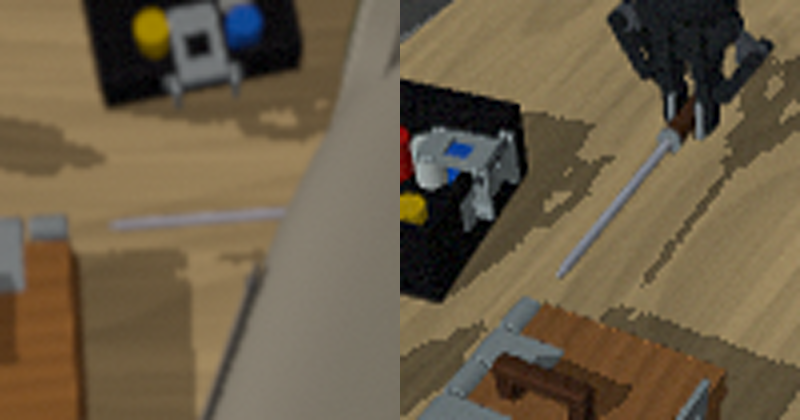

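The top view shows the rod tip at (242.5,170.5) pointing at the first knuckle, end face near (232,171). In the side view the rod is straight, tip at (239.2,206.8). I'll compare the rod line with the knuckle edge numerically.

```bash
python3 - <<'E'
from h import *
p,r=pose(); d=-r.as_matrix()[:,0]; G=p-r.as_matrix()[:,2]*.019
Rz=R.from_euler('z',3.07,degrees=True); ax=Rz.apply([0,1,0]); mouth=np.array([.579,.1755,0])+Rz.apply([.078,-.078,.07])
def edge(c,q,rad,sgn):
    o=np.array(c['world_from_camera'])[:3,3]; n=np.cross(ax,q-o); n/=np.linalg.norm(n); return proj(c,q+sgn*rad*n)
def sat(im): return cv2.cvtColor(im,cv2.COLOR_RGB2HSV)[...,1].astype(float)
ct=get_calibration('top'); cs=get_calibration('side')
T=sat(np.load('t9.npy')); S=sat(np.load('s9.npy'))
print('TOP rod: u, obs v centroid, pred v')
for u in range(246,284,6):
    k=[.045,.204]; a=proj(ct,G+.1*d); b=proj(ct,G+.2*d); pv=a[1]+(b[1]-a[1])*(u-a[0])/(b[0]-a[0])
    vs=np.arange(int(pv)-5,int(pv)+8); w=np.clip(T[vs[0]-4:vs[0]+0,u].mean()-T[vs,u]-8,0,None); print(u,(w*vs).sum()/w.sum(),pv.round(2),T[vs,u].astype(int))
print('TOP knuckle upper edge')
for u in (225,228):
    a=edge(ct,mouth+.0*ax,.01,1);b=edge(ct,mouth+.02*ax,.01,1);a2=edge(ct,mouth,.01,-1)
    pv=a[1]+(b[1]-a[1])*(u-a[0])/(b[0]-a[0]); print(u,pv,a,a2,T[160:180,u].astype(int))
print('SIDE rod: v, obs u, pred u')
for v in range(178,206,6):
    a=proj(cs,G+.05*d); b=proj(cs,G+.2*d); pu=a[0]+(b[0]-a[0])*(v-a[1])/(b[1]-a[1])
    us=np.arange(int(pu)-5,int(pu)+9); w=np.clip(S[v,us[0]-4:us[0]].mean()-S[v,us]-10,0,None); print(v,(w*us).sum()/w.sum(),pu.round(2),S[v,us].astype(int))
print('SIDE knuckle left edge')
for v in (216,219,222,225,228):
    for sg in (1,-1):
        a=edge(cs,mouth,.01,sg);b=edge(cs,mouth+.05*ax,.01,sg); print(v,sg,a[0]+(b[0]-a[0])*(v-a[1])/(b[1]-a[1]))
    print(S[v,208:242].astype(int))
E
```

```text
TOP rod: u, obs v centroid, pred v
246 169.5964566929134 168.38 [105 106 103 106 105  63  13  12  47  99 107 107 105]
252 169.08231992516372 167.98 [105 103 104 105 110  84  29   9  19  78 103 105 104]
258 168.74460093896712 167.57 [105 103 106 107 103  68  15   8  39  90 106 105 105]
264 168.25311601150528 167.17 [106 106 107 106  89  38   9  14  68  99 106 107 108]
270 167.80384615384617 166.77 [104 103 106 110 105  74  15  11  36  89 106 104 108]
276 167.3791469194313 166.37 [103 106 104 106  95  44  13  12  61 101 105 106 107]
282 166.9453125 165.96 [108 107 104 107 107  83  22   8  30  86 106 104 106]
TOP knuckle upper edge
225 173.89121917437117 [231.44214637 173.46146104] [230.93289249 166.77503632] [105 106 105 104 108 105 102  76  22   7   6   9  13  20 115 165 178 180
 177 181]
228 173.69108798611833 [231.44214637 173.46146104] [230.93289249 166.77503632] [103 108 103 106 104 103 101  66  14   9  11   9  13  21 125 174 177 180
 178 179]
SIDE rod: v, obs u, pred u
178 261.4850427350427 260.53 [ 97  98  99 102 101  33  25  29  34 101 101  93  94  98]
184 256.6314655172414 255
[... 590 characters left out ...]
2  98  95  98  96  95  94  98  97  91  90 103 100 101  97  64  38  26
  21  25  33  43  89 164 164 156 161 162 168 163 161 171 159 164]
222 1 230.0674754126441
222 -1 220.23972348698
[ 92  98  95  96  94 100 105 105 101  86  96 106  39  36  31  24  29  20
  25  24  29  28   8  50  94 143 165 166 175 161 152 172 164 169]
225 1 227.58966672539816
225 -1 217.68769080638756
[ 96  96  95 101  91 104  96 100 104 104  40  33  24  29  23  26  26  23
  28  29  30  24  25  25  20  30  25  26  35  37  12  45 158 170]
228 1 225.1118580381522
228 -1 215.13565812579515
[111  96  96  97  97 100 101  43  34  28  24  25  27  26  44 219 171 184
 162 170 199 177 116  23  18  29  21  26  28  24  63 174 164 167]
```

Call:
jog_arm(
  motion=[0,-0.012,0.011,0,0,0,0,0,-0.012,0.011,0,0,0,0,-0.05,-0.012,0.011,0,0,0,0,-0.08,-0.012,0.011,0,0,0,0,-0.08,-0.012,0.011,0,0,0,0],
)

```text
clock: 17.32
tcp_pos: [0.6756, -0.1152, 0.0512]
orientation: [-0.001, 0.727, -0.687, -0.0]
wrist_force: [-1.7, 1.0, -0.3]
finger_gap: 0.0157
grip_force: 78.3
```

```bash
cat > chk.py <<'E'
from h import *
s=env.get_state(); p,r=pose(); L=.6767-.0536*(p[1]+.1329)
print(p,'dev x mm',(p[0]-L)*1e3,'dz',(p[2]-.0519)*1e3,'yaw',np.degrees(np.arctan2(r.as_matrix()[1,0],r.as_matrix()[0,0])),'tilt',r.as_matrix()[2].round(4),s['wrist_force'],s['ft_torque'],s['finger_gap'])
E
python3 chk.py
```

```text
[ 0.67559176 -0.11521952  0.05117345] dev x mm -0.16056357205718186 dz -0.7265501025014929 yaw -86.74216348227299 tilt [-1.e-03 -5.e-04 -1.e+00] [-1.70290299  1.04231693 -0.31422963] [-0.04565459  0.02120495 -0.02196761] 0.01573079606864413
```

Call:
jog_arm(
  motion=[-0.04,0,-0.003,0,0,0,0,-0.08,0,-0.003,0,0,0,0,-0.12,0,-0.003,0,0,0,0,-0.15,0,-0.003,0,0,0,0,-0.15,0,-0.003,0,0,0,0],
)

```text
clock: 17.95
tcp_pos: [0.674, -0.0856, 0.0518]
orientation: [-0.001, 0.727, -0.687, -0.0]
wrist_force: [0.1, 0.1, 0.0]
finger_gap: 0.0155
grip_force: 78.3
```

```bash
python3 chk.py
```

```text
[ 0.67402428 -0.08560741  0.05179694] dev x mm -0.140833401020668 dz -0.10305760083824389 yaw -86.76308752731148 tilt [-8.e-04 -7.e-04 -1.e+00] [0.09844009 0.10359947 0.03336923] [-0.04025772  0.00747142  0.01862461] 0.015501729792838334
```

Call:
jog_arm(
  motion=[-0.06,0,0,0,0,0,0,-0.12,0,0,0,0,0,0,-0.18,0,0,0,0,0,0,-0.24,0,0,0,0,0,0,-0.3,0,0,0,0,0,0,-0.3,0,0,0,0,0,0],
)

```text
clock: 18.7
tcp_pos: [0.6706, -0.0251, 0.0518]
orientation: [-0.001, 0.727, -0.687, -0.0]
wrist_force: [-1.0, 0.1, -0.6]
finger_gap: 0.0156
grip_force: 78.3
```

```bash
python3 chk.py
```

```text
[ 0.67055373 -0.02508805  0.05182626] dev x mm -0.36754562433949367 dz -0.07374256509802557 yaw -86.71620470895763 tilt [-1.e-03 -5.e-04 -1.e+00] [-1.02145911  0.13919678 -0.57068254] [0.02921605 0.10385013 0.03856092] 0.015566166547330704
```

Going smoothly; next 60 mm.

Call:
jog_arm(
  motion=[-0.06,0,0,0,0,0,0,-0.12,0,0,0,0,0,0,-0.18,0,0,0,0,0,0,-0.24,0,0,0,0,0,0,-0.3,0,0,0,0,0,0,-0.3,0,0,0,0,0,0],
)

```text
clock: 19.45
tcp_pos: [0.6671, 0.0351, 0.0519]
orientation: [-0.001, 0.727, -0.687, -0.0]
wrist_force: [-1.2, 0.4, 0.2]
finger_gap: 0.0153
grip_force: 78.5
```

```bash
python3 chk.py
```

```text
[0.66713102 0.03511119 0.05189278] dev x mm -0.5635839387756469 dz -0.007217704524067892 yaw -86.71171740937146 tilt [-1.7e-03 -6.0e-04 -1.0e+00] [-1.21753267  0.35633215  0.16904197] [0.27110803 0.28130715 0.0829812 ] 0.015349545707171612
```

Call:
jog_arm(
  motion=[-0.06,0,0,0,0,0,0,-0.1,0,0,0,0,0,0,-0.125,0,0,0,0,0,0,-0.135,0,0,0,0,0,0,-0.145,0,0,0,0,0,0],
)

```text
clock: 20.08
tcp_pos: [0.6654, 0.0621, 0.052]
orientation: [-0.0, 0.726, -0.687, 0.0]
wrist_force: [-4.4, -3.9, 3.4]
finger_gap: 0.0155
grip_force: 78.7
```

```bash
python3 chk.py
```

```text
[0.66543093 0.06209414 0.0519916 ] dev x mm -0.817388115716633 dz 0.09160373697429669 yaw -86.82978841231655 tilt [-0.e+00 -1.e-04 -1.e+00] [-4.40410033 -3.9441928   3.35852313] [-0.61852425  0.82662218  0.19964699] 0.015531046428013912
```

Call:
jog_arm(
  motion=[-0.01,0,0,0,0,0,0,-0.02,0,0,0,0,0,0,-0.02,0,0,0,0,0,0],
)

```text
clock: 20.45
tcp_pos: [0.6653, 0.0628, 0.0522]
orientation: [0.002, 0.726, -0.688, 0.002]
wrist_force: [-4.5, -12.6, 4.6]
finger_gap: 0.0155
grip_force: 78.9
```

```bash
python3 chk.py; python3 - <<'E'
from h import *
c,im=snap('wrist'); cs,s=snap('side')
cv2.imwrite('pics/w11.png',np.hstack([im[:,100:460][:, :],cv2.resize(s[160:265,190:290],(400,420),interpolation=cv2.INTER_CUBIC)])[:,:,::-1])
E
```

```text
[0.66532675 0.06275535 0.05217566] dev x mm -0.8861238549952022 dz 0.27565891533753994 yaw -86.96716956681834 tilt [ 5.5e-03  2.0e-04 -1.0e+00] [ -4.49832551 -12.62731175   4.60834802] [-2.34439768  0.88676479  0.14664179] 0.015477915005547736
```

View pics/w11.png

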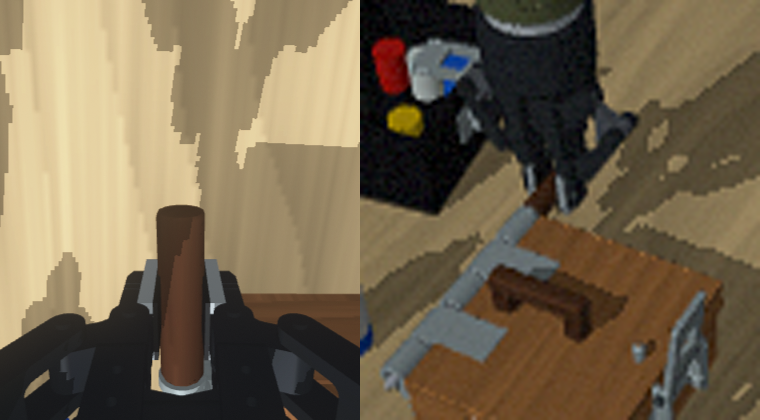

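The wrist and side views show the pin handle seated, with the collar against the first knuckle, and the reaction force has risen to 12.6 N. Releasing and rising.

Call:
jog_arm(
  motion=[0,0,0,0,0,0,0.4,0,0,0,0,0,0,0.4,0,0,0,0,0,0,0.4,0,0,-0.1,0,0,0,0.4,0,0,-0.4,0,0,0,0.4,0,0,-0.75,0,0,0,0.2,0,0,-0.75,0,0,0,0,0,0,-0.75,0,0,0,0],
)

```text
clock: 21.55
tcp_pos: [0.6659, 0.0668, 0.2025]
orientation: [-0.001, 0.727, -0.687, 0.001]
wrist_force: [-1.0, 0.1, -1.4]
finger_gap: 0.0002
grip_force: 0.0
```

```bash
python3 - <<'E'
from h import *
p,r=pose(); print(p,env.get_state()['finger_gap'])
c,s=snap('side'); cv2.imwrite('pics/s12.png',s[:,:,::-1]); np.save('s12.npy',s)
ctr=np.array([.579,.1755,0]); Rz=R.from_euler('z',3.07,degrees=True)
f=lambda *P: proj(c,ctr+Rz.apply(np.array(P)/1e3)).round(1)
for n,P in dict(collar=(78,-80,70),handlemid=(78,-117,70),handleend=(78,-152,70),bolt=(-54,0,92)).items(): print(n,f(*P))
hsv=cv2.cvtColor(s,cv2.COLOR_RGB2HSV)
for v in range(175,212,4):
    u0=int(f(78,-78-(212-v)*2.,70)[0]); print(v,''.join('#' if hsv[v,u,2]<110 and hsv[v,u,1]>90 else ('g' if hsv[v,u,1]<55 else '.') for u in range(225,275)))
for th in (1.5,1.6,1.7,1.8,1.9): print(th,[f(-82+58*np.cos(th),y,82.5+58*np.sin(th)) for y in (18,-18)])
goto(([.4542,.1688,.2],183.07))
E
```

```text
[0.66594499 0.06675128 0.20254059] 0.00019190202968649388
collar [232.1 213.8]
handlemid [239.2 205.3]
handleend [245.6 197.7]
bolt [259.8 245.2]
175 ggg##.##.##########...............................
179 ggg.gg#################.#.........................
183 .ggg#########.########............................
187 #.##########....####..............................
191 ####.###.######...................................
195 #######...........................................
199 ###.............#######...........................
203 .............#########.............#######........
207 .........#########..............#######...........
211 .....gg.#######..............#.####...............
1.5 [array([264.2, 240.5]), array([271.5, 230.1])]
1.6 [array([266.4, 241.3]), array([273.6, 230.9])]
1.7 [array([268.6, 242.3]), array([275.8, 231.9])]
1.8 [array([270.8, 243.4]), array([278., 233.])]
1.9 [array([273. , 244.7]), array([280.1, 234.2])]
[-0.569, 1.024, 0.005, 0.001, 0.0, 1.002]
```

Call:
jog_arm(
  motion=[-0.28,0.5,0,0,0,0.3,0,-0.57,1,0,0,0,0.6,0,-0.57,1,0,0,0,1,0,-0.57,1,0,0,0,1,0,-0.57,1,0,0,0,1,0,-0.57,1,0,0,0,1,0,-0.57,1,0,0,0,1,0,-0.57,1,0,0,0,1,0,-0.57,1,0,0,0,1,0,-0.57,1,0,0,0,1,0],
  newtons=40,
)

```text
clock: 22.85
tcp_pos: [0.4581, 0.1689, 0.1998]
orientation: [-0.002, -0.028, 1.0, 0.0]
wrist_force: [-0.8, 0.4, -0.2]
finger_gap: 0.0002
grip_force: 0.0
```

```bash
python3 - <<'E'
from h import *
p,r=pose(); print(p)
f=lambda x,z: (np.r_[(np.array([.579,.1755,0])+R.from_euler('z',3.07,degrees=True).apply([x,0,0]))[:2],z],183.07)
goto(f(-.125,.2),f(-.125,.12),f(-.10,.12),f(-.08,.12),f(-.065,.12),f(-.055,.118))
E
```

```text
[0.45810379 0.16889822 0.19978125]
[0.02, 0.001, -0.001, 0.0, -0.002, 0.002]
[0.018, 0.0, 0.399, 0.0, -0.002, 0.002]
[-0.107, 0.0, 0.399, 0.0, -0.002, 0.002]
[-0.207, -0.0, 0.398, 0.0, -0.002, 0.002]
[-0.282, -0.0, 0.398, 0.0, -0.002, 0.002]
[-0.332, -0.001, 0.408, 0.0, -0.002, 0.002]
```

Call:
jog_arm(
  motion=[0.03,0,0.1,0,0,0,0,0.03,0,0.4,0,0,0,0,0.03,0,0.4,0,0,0,0,-0.05,0,0.4,0,0,0,0,-0.11,0,0.4,0,0,0,0,-0.16,0,0.4,0,0,0,0,-0.21,0,0.4,0,0,0,0,-0.25,0,0.4,0,0,0,0,-0.28,0,0.4,0,0,0,0,-0.31,0,0.4,0,0,0,0,-0.33,0,0.4,0,0,0,0],
)

```text
clock: 24.22
tcp_pos: [0.5257, 0.1728, 0.1219]
orientation: [0.0, -0.028, 1.0, 0.0]
wrist_force: [0.4, -0.3, -0.2]
finger_gap: 0.0004
grip_force: 0.0
```

```bash
cat > hasp.py <<'E'
from h import *
s=env.get_state(); print(s['tcp_pos'],s['wrist_force'])
c,im=snap('side'); hsv=cv2.cvtColor(im,cv2.COLOR_RGB2HSV)
ctr=np.array([.579,.1755,0]); Rz=R.from_euler('z',3.07,degrees=True)
f=lambda *P: proj(c,ctr+Rz.apply(np.array(P)/1e3))
for th in (0,.3,.6,.9,1.2): print(th,[f(-82+58*np.cos(th),y,82.5+58*np.sin(th)).round(1) for y in (18,-18)])
for v in range(222,262,2): print(v,''.join('#' if hsv[v,u,2]<60 else ('g' if hsv[v,u,1]<60 else '.') for u in range(230,295)))
E
python3 hasp.py
```

```text
[0.52566013 0.17280747 0.12186294] [ 0.38193006 -0.30522327 -0.15098548]
0 [array([245.8, 248.6]), array([253.1, 238.7])]
0.3 [array([246.2, 244.4]), array([253.6, 234.5])]
0.6 [array([248.5, 241.2]), array([255.9, 231.2])]
0.9 [array([252.4, 239.4]), array([259.9, 229.3])]
1.2 [array([257.8, 239.1]), array([265.2, 228.9])]
222 gg...........ggggg##################.............................
224 ggggggg...###gggg###################.............................
226 ggggggggg###ggggg###gg############...............................
228 #ggggggg####gggg#################g...............................
230 ########....##g###################...............................
232 ....#.#######.....############gg##...............#...............
234 ####....#########......#######gg##...............................
236 .....####.....####.....#######gg##g..............................
238 ..........########....ggg######gg#gg.........#..#................
240 ...........###.###...gggggggggg..ggggg......#..#.................
242 ...........#######....ggggggg.....gggggg......#.#................
244 .............###........ggggg.......ggggggggggg..................
246 ..........................ggggg....gggggggggggg#.................
248 ...........................gggggg.ggggggggg##gg..................
250 .............................gggggggggggg##gggg..................
252 ...............................ggggggggg##ggggg..................
254 .................................gggggg#ggggggg..................
256 .................................ggggg#gg..gggg..................
258 ................................#ggggg##.........................
260 ..............................#..###gg#..........................
```

Call:
jog_arm(
  motion=[0,0,-0.15,0,0,0,0,-0.09,0,-0.15,0,0,0,0,-0.09,0,-0.15,0,0,0,0,-0.09,0,-0.15,0,0,0,0,-0.09,0,-0.15,0,0,0,0,-0.09,0,-0.15,0,0,0,0,-0.09,0,-0.15,0,0,0,0,-0.09,0,-0.15,0,0,0,0,-0.09,0,-0.15,0,0,0,0,-0.09,0,-0.15,0,0,0,0],
)

```text
clock: 25.52
tcp_pos: [0.5433, 0.1738, 0.1519]
orientation: [0.0, -0.028, 1.0, 0.0]
wrist_force: [0.1, -0.2, -0.1]
finger_gap: -0.0001
grip_force: 0.0
```

```bash
python3 hasp.py
```

```text
[0.54331181 0.1737773  0.15189631] [ 0.10301582 -0.19433734 -0.10924686]
0 [array([245.8, 248.6]), array([253.1, 238.7])]
0.3 [array([246.2, 244.4]), array([253.6, 234.5])]
0.6 [array([248.5, 241.2]), array([255.9, 231.2])]
0.9 [array([252.4, 239.4]), array([259.9, 229.3])]
1.2 [array([257.8, 239.1]), array([265.2, 228.9])]
222 gg..............#######gg#g......................................
224 ggggggg.........#######gg##......................................
226 gggggggggg.......######gg#.......................................
228 #ggggggg............###gg........................................
230 ########.........................................................
232 ...##########....................................#...............
234 ####....#.#######.........#.....................#................
236 .....####.....####...............................................
238 ..........########...........................#...................
240 ...........#######....ggggg....................##................
242 ...........#######..ggggggggggggg..........#...#.................
244 ..............##...ggggggggggggggggggg...#gggg#..................
246 .................gggggggggg#g.ggggggggggggg#ggg#.................
248 ................ggggggggg#..ggg...gggggggg###gg..................
250 ..................ggggggggg..g...gggggggg##gggg..................
252 ......................ggggggggggggggggg###ggggg..................
254 ...........................ggggggggggg##ggggggg..................
256 ................................gggg###gg..gggg..................
258 ................................#ggggg#g.........................
260 ..............................#..###gg#..........................
```

The side-image grid shows the hasp lying flat with the bolt through its slot. One gentle press to make sure.

Call:
jog_arm(
  motion=[0,0,0.15,0,0,0,0,0,0,0.29,0,0,0,0,0,0,0.32,0,0,0,0,0,0,0.335,0,0,0,0,0,0,0.335,0,0,0,0],
)

```text
clock: 26.2
tcp_pos: [0.5441, 0.174, 0.0859]
orientation: [0.001, -0.028, 1.0, 0.001]
wrist_force: [-0.2, 0.7, 0.5]
finger_gap: 0.0001
grip_force: 0.0
```

Call:
jog_arm(
  motion=[0,0,-0.2,0,0,0,0,0,0,-0.6,0,0,0,0,0,0,-0.6,0,0,0,0,0,0,-0.6,0,0,0,0],
)

```text
clock: 26.7
tcp_pos: [0.5449, 0.174, 0.2079]
orientation: [0.003, -0.028, 1.0, 0.001]
wrist_force: [-0.8, 0.3, -0.5]
finger_gap: -0.0
grip_force: 0.0
```

```bash
python3 hasp.py | tail -14 ; python3 -c "
from h import *
print(env.hand_in())"
```

```text
234 ####.....########.........#.....................#................
236 .....###.#....####...............................................
238 ..........########...........................#..#................
240 ...........#######....ggggg.................#....................
242 ...........#######..ggggggggggggg..........#...#.................
244 .............####..ggggggggggggggggggg...#ggggg..................
246 .................gggggggggg.g.ggggggggggggg#ggg.#................
248 ................ggggggggg#..ggg...gggggggg###gg..................
250 ..................ggggggggg..g...gggggggg##gggg..................
252 ......................ggggggggggggggggg###ggggg..................
254 ...........................ggggggggggg##ggggggg..................
256 ................................gggg###gg..gggg..................
258 ................................#ggggg#g.........................
260 ..............................##.###gg##.........................
the job is handed in; nothing more can be done
None
```

I handed the job in at about 27 s; the verdict was not shown. By camera and force checks the lid is seated, the pin is in to its collar and the hasp is flat over the bolt, but I viewed 11 pictures, one over the limit of 10.

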